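Sort inspected reagent packs into the pass and reject nests

ROBOT

A 7-joint arm with a two-finger parallel gripper is mounted at the origin on the work surface. World frame = base frame: x ahead of the robot, y to its left, z up, the work surface at z = 0. Lengths are in m, angles in rad, forces in N, time in s.
With the tool pointing down it reaches from about 0.4 to 0.85 m from the base axis. Payload 10.4 kg.
Tool frame: the origin (TCP) lies midway between the tips of the shut fingers; the grasp point (between the pads) lies 19 mm behind it; z points along the fingers, y is the line along which they close (so a half turn about z gives the same grasp; the last joint's range is limited). The gripper opens to 85 mm and grips with 20 to 120 N. Pads are 22 mm wide; open, the fingers measure 114 mm over their backs; the gripper's body (76 mm by 85 mm) begins 54 mm behind the grasp point. The pads swing forward as they close: fully open they stand 13 mm farther back than shut.
Start: joints at [1.152, 0.332, -0.065, 1.46, 0.022, 1.35, -0.088], TCP at [0.241, -0.577, 0.231] pointing down, gripper open.
Joint ranges: [-2.6, 2.6], [-0.5, 2.12], [-1.47, 1.34], [0.16, 2.42], [-1.27, 4.41], [0.06, 2.06], [-2.6, 2.6]. Speed limits (rad/s): [2.22, 2.22, 2.79, 2.79, 3.14, 3.14, 3.14].

INTERFACE

Orientations are given as a unit quaternion [x, y, z, w].
In Python, from workcell import get_obs, camera, camera_params, hand_in gives the robot as it stands.
- The arm moves only by the tool carry_out, never from a script. Its argument "commands" is a list that holds one entry, the list of rows, each a list of 6 numbers: the shift along the tool's x, y, z in units of 40 mm (1.0 is 40 mm), then the turn, a rotation vector about the tool's x, y, z in units of 6 degrees (1.0 is 6 degrees). In form: [[[x, y, z, ax, ay, az], ...]]. A call has 1 to 20 rows; each row shifts and turns the commanded pose from where the row before left it, along the tool's axes as they then stand; what a row does not reach is not made up. A row lasts 1/12 s, in which the tool goes at most 41.7 mm and 7.16 degrees, less where a joint would pass 70% of its speed; a pose out of reach is approached as far as the arm can. A call is refused whole if a number of a shift passes 1 or a number of a turn 1, either way. A call with a gripper value outside its range is refused whole. "hand" is the closure, from -1 (fully open) to 1 (shut), set as the call begins (left out, the last holds). The fingers move at their own pace and stop on an object; "force" is the grip in N (left out, the last holds). Time passes only in rows, so rows that do not move let the fingers close. It gives the time, the measured TCP pose, the force, the opening and the grip force at its end, in the units of the state.
- get_obs(): the state, without advancing time (a new reading comes with each control period).
- camera(name): name is "side" or "top"; returns the picture (420x560x3 uint8, red, green, blue); there is no depth.
- camera_params(name): a dict with "mtx" (3x3 intrinsics, pixels), "R" (3x3) and "t" (3): a world point X has camera coordinates R X + t. Camera axes: x right, y down, z forward; pixel columns grow to the right and rows downward; lengths in m; the calibration is good to about 2 mm. A picture is of the moment at which its call begins. camera_params takes no time and is no camera call.
- hand_in(): hands the job in; it is judged then, once.
The state is a dict: "clock": time; "joint_pos": joint angles; "joint_velocities": joint speeds; "tau": joint torques, N m; "position": TCP position; "ee_rot": TCP orientation; "ft_force": force on the tool from outside, world axes, zero at the start; "torque": the same for the moment, N m; "grip_width": opening from 0.0 (shut) to 1.0 (fully open); "grasp_force": force on a finger pad.
Only numpy, scipy, OpenCV 4.12 (cv2) and the standard library are available. Lean on these libraries where they do the work, as an engineer would, in place of code of your own. Each camera call takes 0.05 s, during which the arm holds its last target. There are 200 camera calls.

TASK

The three reagent containers on the bench have been inspected: a round disc tag on top means passed, a bar tag means rejected. Put each one fully down into the pocket of its own shape in the nest plate that bears the same tag (an oblong pack may face either way), keeping it upright all the way, and let go of it there. Leave everything else on the bench where it stands.

Things in the scene. Friction and masses are not known exactly. Their poses are not given: they have to be found in the camera images.
- pack_disc_mid (a point): PASSED reagent pack, point at the middle of its box body (30 mm above its underside). Its body is a white box 92 long (x) x 38 wide (y) x 60 high (z), bottom edges rounded by 3 mm; 220 g give or take a third. On top: a grey screw cap 28 across and 11 high, centred 28 towards +x, and, centred 20 towards -x, a thin black tag in the shape of a round disc 34 across (the pass tag). Sizes in mm; easily held across its 38 mm width.
- pack_bar_mid (a point): REJECTED reagent pack, same build, point at the middle of its box body (30 mm above its underside). Its body is a white box 92 long (x) x 38 wide (y) x 60 high (z), bottom edges rounded by 3 mm; 220 g give or take a third. On top: a grey screw cap 28 across and 11 high, centred 28 towards +x, and, centred 20 towards -x, a thin black tag in the shape of a narrow bar 36 (along y) x 9 (the reject tag). Sizes in mm.
- jar_disc_mid (a point): PASSED round reagent jar, point on its axis half-way up (36 mm above its underside). White upright cylinder 50 across, straight-sided up to 58, then a grey lid 46 across up to 72; a black round disc tag 34 across lies on the lid. 160 g give or take a third. Sizes in mm.
- nest_disc: The pass nest, a fixed aluminium plate 122 (x) x 170 (y) x 22 mm high, origin centred under it; a thin black tag, a round disc 34 across, lies on top between its two pockets. Pockets: 16 mm deep, 3 mm chamfer, floors 6 mm above the table; an oblong one 50 mm from the origin towards -y, a round one 46 mm towards +y. The nests differ only in the tag; either may be on the left.
- nest_disc_oblong (a point): Centre of the floor of the oblong pocket, 100 (x) x 46 (y) mm, of the pass nest; 6 mm above the table, 16 mm below the nest's top. x is the nest's x, the pocket's long direction.
- nest_disc_round (a point): Centre of the floor of the round pocket, 58 mm across, of the pass nest; 6 mm above the table, 16 mm below the nest's top. x is the nest's x.
- nest_bar: The reject nest, a fixed aluminium plate 122 (x) x 170 (y) x 22 mm high, origin centred under it; a thin black tag, a narrow bar 36 (along y) x 9, lies on top between its two pockets. Pockets: 16 mm deep, 3 mm chamfer, floors 6 mm above the table; an oblong one 50 mm from the origin towards -y, a round one 46 mm towards +y. The nests differ only in the tag; either may be on the left.
- nest_bar_oblong (a point): Centre of the floor of the oblong pocket, 100 (x) x 46 (y) mm, of the reject nest; 6 mm above the table, 16 mm below the nest's top. x is the nest's x, the pocket's long direction.
- nest_bar_round (a point): Centre of the floor of the round pocket, 58 mm across, of the reject nest; 6 mm above the table, 16 mm below the nest's top. x is the nest's x.
- tube_rack_mid (a point): Bystander, not to be disturbed: white rack 190 x 70 mm of capped tubes, 92 mm high in all; point on its axis 45 mm up.
- tip_box_mid (a point): Bystander, not to be disturbed: blue pipette-tip box with a clear lid, 122 x 87 x 67 mm; point half-way up.
- wash_bottle_mid (a point): Bystander, not to be disturbed: clear bottle 64 mm across, 120 mm high; point half-way up.
- timer_mid (a point): Bystander, not to be disturbed: grey bench timer 70 x 80 x 24 mm; point half-way up.
- sample_pot_mid (a point): Bystander, not to be disturbed: small pot with a red cap, 42 mm across, 55 mm high, standing between the two nests; point half-way up.
- marker_mid (a point): Bystander, not to be disturbed: white and blue marker lying beside the tube rack, 130 x 14 x 14 mm; point at its centre.

How it is judged:
By the outcome, as a careful person would: the job done as asked, in the order asked, and still so for the second after the job is handed in, with the robot touching nothing.
It also fails if it takes over 72 s, if anything falls off the work surface, if the arm or the gripper's body presses on something with over 40 N, if the wrist force passes 120 N, or if a joint passes its speed limit or range.

## Working session

There is one attempt and no reset: what is moved stays moved. The work goes in short steps, Python scripts to look and compute and a tool call to move; the robot and the scene stay as the last step left them, time stands still between calls to the robot, and variables do not carry over. Pictures are saved under pics/ and viewed, at most 10 in all, crops included, and the job is handed in when it is done.

Besides the shell and the picture viewer there is one more tool, called after "Call:" as name([rows], argument=value, ...), one row to a line, values as JSON. carry_out: Moves the arm, as the interface text tells. Its arguments: {"type":"object","properties":{"commands":{"type":"array"},"hand":{"type":"number"},"force":{"type":"number"}},"required":["commands"]}

```bash
mkdir -p pics; python3 - <<'E'
from workcell import *
import cv2
for n in("top","side"):
    cv2.imwrite(f"pics/{n}0.png",cv2.resize(camera(n)[:,:,::-1],(800,600),interpolation=cv2.INTER_CUBIC))
    p=camera_params(n);print(n,p)
o=get_obs();print(o)
E
```

```text
top {'mtx': array([[543.45029621,   0.        , 277.8186209 ],
       [  0.        , 543.45029621, 217.33010551],
       [  0.        ,   0.        ,   1.        ]]), 'R': array([[-0.00822767, -0.99988954,  0.01237753],
       [-0.98276383,  0.00579945, -0.18477451],
       [ 0.18468232, -0.01368446, -0.982703  ]]), 't': array([-0.01695214,  0.56296727,  1.48230225])}
side {'mtx': array([[420.28423155,   0.        , 273.19403926],
       [  0.        , 420.28423155, 214.05635206],
       [  0.        ,   0.        ,   1.        ]]), 'R': array([[-0.96177928, -0.27372618, -0.00738921],
       [-0.1646806 ,  0.59976893, -0.78304376],
       [ 0.2187714 , -0.7518984 , -0.62192272]]), 't': array([0.54053921, 0.13674647, 0.90528245])}
{'clock': 0.1, 'joint_pos': array([ 1.1523947 ,  0.33275776, -0.06470362,  1.460852  ,  0.02160974,
        1.3498871 , -0.08850424]), 'joint_velocities': array([ 0.0009389 , -0.00140627,  0.00010296, -0.00188888, -0.0005598 ,
        0.0020552 ,  0.00042279]), 'tau': array([ 3.04713656e-03, -6.26740980e+01,  5.06903592e-02, -3.92424917e+01,
        1.67529326e-02,  6.96532356e-03, -7.36027602e-06]), 'position': array([ 0.24083767, -0.57637864,  0.23062984]), 'ee_rot': array([ 9.80479275e-01,  1.96621529e-01, -1.49707145e-04, -5.85364088e-04]), 'ft_force': array([ 0.10039159,  0.25282035, -0.62110646]), 'torque': array([-0.03719402, -0.02998272, -0.05633901]), 'grasp_force': 0.0, 'grip_width': 0.9993560999128831}
```

View pics/top0.png

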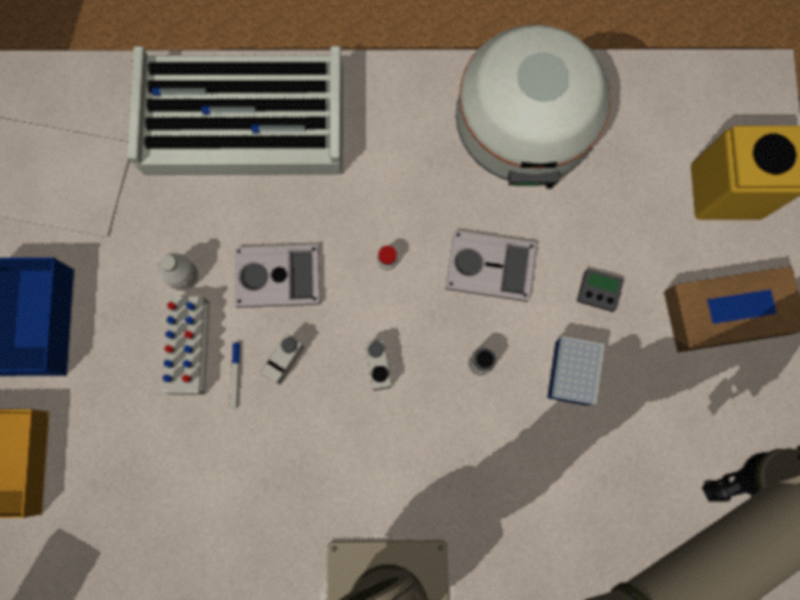

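View pics/side0.png

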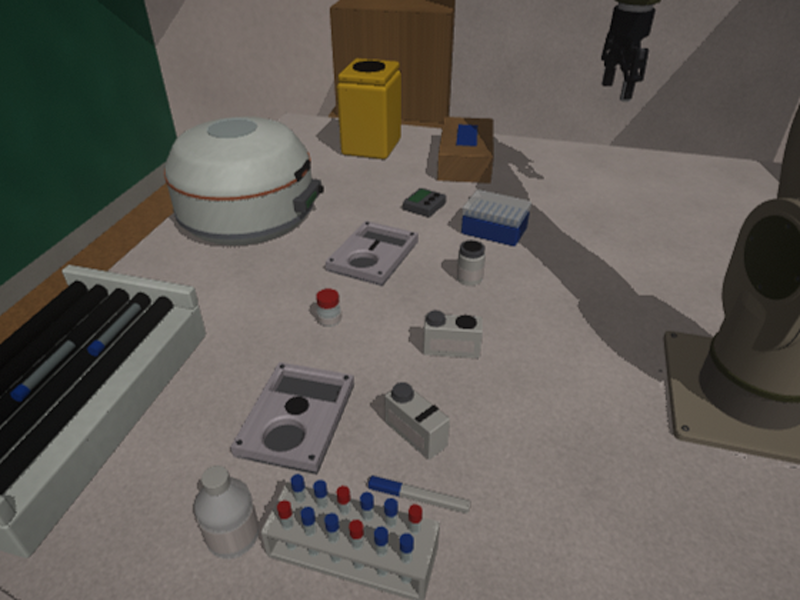

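The top view shows the disc nest at left (278,275) and the bar nest at right (490,265). The bar pack is at (283,358), the disc pack at (379,365) and the jar at (484,358). Enlarging now.

```bash
python3 - <<'E'
import cv2
from workcell import *
t=camera("top")[:,:,::-1]; s=camera("side")[:,:,::-1]
def crop(im,x,y,w,h,k,name):
    c=cv2.resize(im[y:y+h,x:x+w],None,fx=k,fy=k,interpolation=cv2.INTER_CUBIC)
    c=cv2.convertScaleAbs(c,alpha=1.4)
    for i in range(0,w,10):
        cv2.putText(c,str(x+i),(i*k,8),0,.3,(0,255,255)); c[::4,i*k]=(0,200,200)
    for j in range(0,h,10):
        cv2.putText(c,str(y+j),(0,j*k+3),0,.3,(0,255,255)); c[j*k,::4]=(0,200,200)
    cv2.imwrite(f"pics/{name}.png",c)
crop(t,160,160,130,118,6,"c1"); crop(t,250,155,130,120,6,"c2")
crop(s,155,150,190,185,3,"c3") if 0 else crop(s,160,150,190,150,4,"c3")
E
```

```text
(no output)
```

View pics/c1.png

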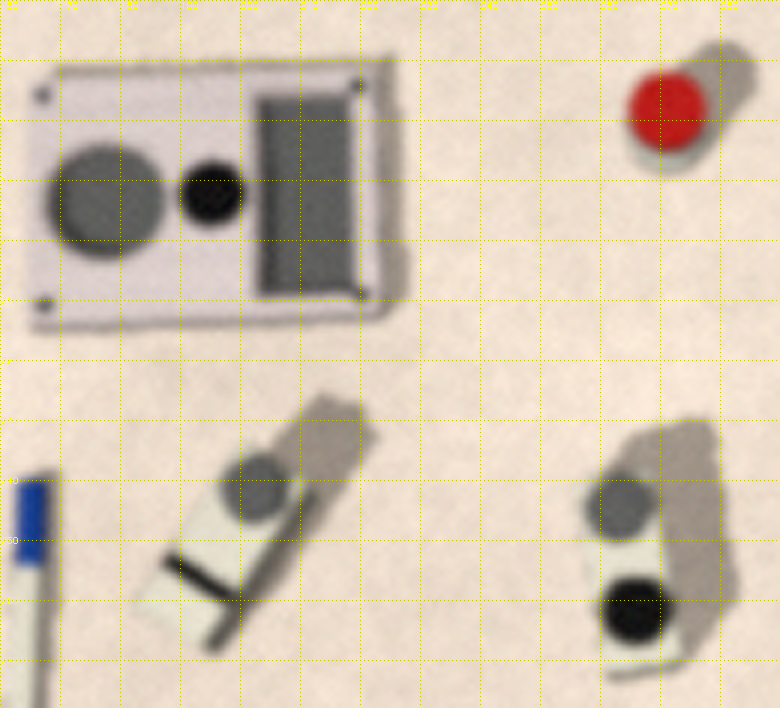

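View pics/c2.png

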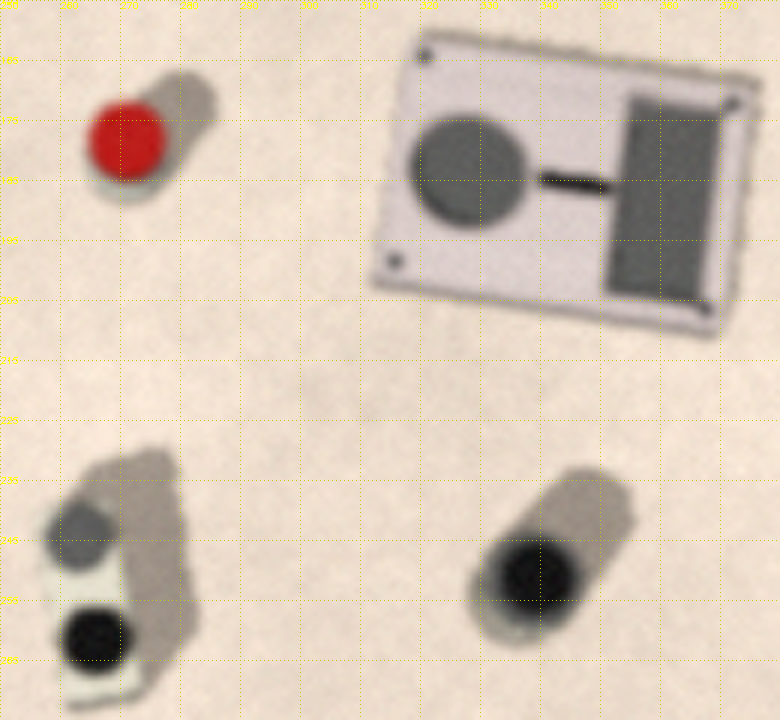

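View pics/c3.png

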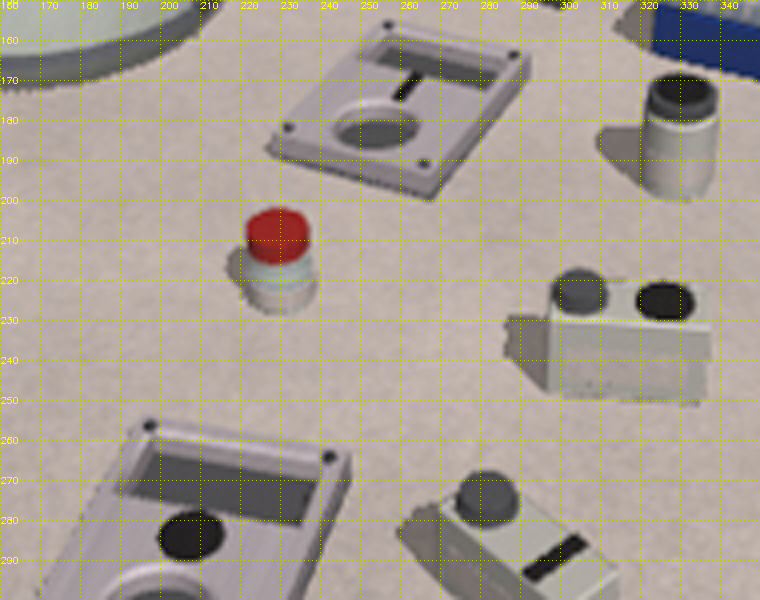

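c1 and c2 give centres for the tags, caps and nest screws: disc pack tag (637,610) and cap (620,506), bar pack tag (203,580) and cap (255,488) in c1, jar tag (538,578) in c2. c3 shows the same features from the side. Next I fit planar poses.

```bash
cat > fit.py <<'E'
import numpy as np
from scipy.optimize import least_squares
from workcell import camera_params
P={n:camera_params(n) for n in("top","side")}
def proj(n,X):
    c=P[n]["R"]@X+P[n]["t"];u=P[n]["mtx"]@c;return u[:2]/u[2]
def fit(obs,x0,extra=0):  # obs: (cam,local xyz or callable of extra,px)
    def r(q):
        c,s=np.cos(q[2]),np.sin(q[2]);o=[]
        for n,l,p in obs:
            l=np.array(l(q)) if callable(l) else np.array(l)
            o.append(proj(n,np.array([q[0]+c*l[0]-s*l[1],q[1]+s*l[0]+c*l[1],l[2]]))-p)
        return np.concatenate(o)
    s=least_squares(r,x0,loss="soft_l1",x_scale=[.01,.01,.1]+[.01]*(len(x0)-3))
    return s.x,r(s.x).reshape(-1,2).round(1)
def c1(x,y):return np.array([160+(x+.5)/6-.5,160+(y+.5)/6-.5])
def c2(x,y):return np.array([250+(x+.5)/6-.5,155+(y+.5)/6-.5])
def c3(x,y):return np.array([160+(x+.5)/4-.5,150+(y+.5)/4-.5])
E
cat > m.py <<'E'
from fit import *
cap=[.028,0,.071];tag=[-.020,0,.060]
S=lambda a,b:(lambda q:[a*q[3],b*q[4],.022])
NT=[0,-.005,.022]
sc=lambda cam,c,pts:[(cam,S(a,b),c(*p)) for (a,b),p in pts]
np.set_printoptions(precision=4,suppress=True)
for cams in(("top","side"),("top",),("side",)):
    print(cams)
    def go(name,obs,x0):
        o=[k for k in obs if k[0] in cams]
        x,r=fit(o,x0);print(name,x,r.tolist())
    go("pd",[("top",cap,c1(620,506)),("top",tag,c1(637,610)),("side",cap,c3(580,285)),("side",tag,c3(665,301))],[.5,0,0])
    go("pb",[("top",cap,c1(255,488)),("top",tag,c1(203,580)),("side",cap,c3(487,491)),("side",tag,c3(554,559))],[.5,.2,0])
    go("jar",[("top",[0,0,.072],c2(538,578)),("side",[0,0,.072],c3(684,90))],[.5,-.2,0])
    bt=sc("top",c2,[((1,1),(425,56)),((1,-1),(732,104)),((-1,-1),(706,310)),((-1,1),(395,262))])+[("top",[0,.046,.022],c2(469,172))]
    bs=sc("side",c3,[((1,1),(288,127)),((1,-1),(388,26)),((-1,-1),(514,55)),((-1,1),(424,164))])
    go("nb",bt+bs,[.7,-.2,0,.05,.07])
    dt=sc("top",c1,[((1,1),(43,96)),((1,-1),(358,86)),((-1,-1),(361,295)),((-1,1),(43,305))])+[("top",[0,.046,.022],c1(105,201)),("top",NT,c1(211,193))]
    ds=sc("side",c3,[((1,-1),(150,426)),((-1,-1),(329,457))])+[("side",NT,c3(191,535))]
    go("nd",dt+ds,[.7,.2,0,.05,.07])
E
python3 m.py
```

```text
('top', 'side')
pd [0.4552 0.0162 0.1922] [[-0.1, 0.8], [0.5, 0.9], [-0.5, -0.4], [-0.8, 0.4]]
pb [ 0.4683  0.2039 -0.5496] [[-0.1, 0.8], [-0.3, 0.7], [-0.6, -0.5], [-0.2, -0.2]]
jar [ 0.4613 -0.1901  0.    ] [[0.3, 0.9], [-1.0, 0.2]]
nb [ 0.6617 -0.2149 -0.162   0.0521  0.0757] [[0.3, 0.7], [0.2, 0.5], [0.1, 0.6], [0.3, 0.6], [0.5, -0.1], [-0.6, 0.5], [-0.7, 0.1], [-0.6, 0.4], [-0.7, 0.3]]
nd [0.6432 0.223  0.0202 0.0519 0.0769] [[0.2, 0.3], [0.5, 0.6], [0.3, 0.6], [-0.1, 0.3], [0.4, -0.2], [0.4, 0.7], [-0.5, -0.2], [-0.7, 0.4], [-1.0, 0.5]]
('top',)
pd [0.4575 0.0167 0.1592] [[-0.0, -0.1], [0.0, 0.1]]
pb [ 0.4703  0.2034 -0.5392] [[0.0, -0.0], [-0.0, 0.0]]
jar [ 0.4639 -0.1894  0.    ] [[0.0, 0.0]]
nb [ 0.6632 -0.2141 -0.1612  0.0522  0.0759] [[-0.1, 0.2], [-0.0, 0.0], [-0.1, 0.1], [-0.1, 0.2], [0.3, -0.5]]
nd [0.6445 0.2238 0.0291 0.0519 0.0763] [[-0.0, 0.1], [-0.1, 0.0], [0.0, -0.0], [-0.1, 0.1], [0.1, -0.5], [0.1, 0.3]]
('side',)
pd [0.4538 0.0156 0.2474] [[0.1, -0.0], [-0.1, 0.0]]
pb [ 0.4673  0.2046 -0.5575] [[-0.2, -0.3], [0.2, 0.2]]
jar [ 0.459  -0.1918  0.    ] [[-0.0, 0.0]]
nb [ 0.6604 -0.2169 -0.1634  0.0522  0.0756] [[0.1, 0.1], [-0.1, -0.2], [0.1, 0.1], [-0.1, -0.1]]
nd [0.6415 0.2212 0.0296 0.052  0.0758] [[-0.0, -0.1], [-0.1, 0.1], [0.1, 0.1]]
```

Call:
carry_out([
  [[0.73,-0.565,0,0,0,0],[0.73,-0.565,0,0,0,0],[0.73,-0.565,0,0,0,0],[0.73,-0.565,0,0,0,0],[0.73,-0.565,0,0,0,0],[0.73,-0.565,0,0,0,0],[0.73,-0.565,0,0,0,0],[0.73,-0.565,0,0,0,0],[0.73,-0.565,0,0,0,0],[0.73,-0.565,0,0,0,0],[0.73,-0.565,0,0,0,0],[0.73,-0.565,0,0,0,0],[0,0,0.15,0,0,-1],[0,0,0.15,0,0,-1],[0,0,0.15,0,0,-1],[0,0,0.15,0,0,-1],[0,0,0.15,0,0,-1],[0,0,0.15,0,0,-1],[0,0,0.15,0,0,-1],[0,0,0.15,0,0,-1]],
], hand=-1, force=40)

```text
clock: 1.87
position: [0.4596, -0.1914, 0.1829]
ee_rot: [0.814, 0.58, -0.0, -0.0]
ft_force: [-0.3, -0.1, -0.6]
grip_width: 0.998
grasp_force: 0.0
```

```bash
cat > go.py <<'E'
# usage: go.py x y z a -> shift in tool units as the tool stands at yaw a (after turning), and turn units
import sys,numpy as np
from scipy.spatial.transform import Rotation as R
from workcell import get_obs
o=get_obs();M=R.from_quat(o["ee_rot"]).as_matrix();p=o["position"]
a=np.arctan2(M[1,0],M[0,0])
t=np.array([float(v) for v in sys.argv[1:4]]);b=float(sys.argv[4])
N=(R.from_euler("z",b)*R.from_euler("x",np.pi)).as_matrix()
np.set_printoptions(precision=3,suppress=True)
print("clock",o["clock"],"pos",p,"yaw",a,"grip",o["grip_width"],o["grasp_force"],"F",o["ft_force"],"tilt",M[:,2])
print("turn z units",-np.degrees((b-a+np.pi)%(2*np.pi)-np.pi)/6,"rotvec tool",np.degrees(R.from_matrix(M.T@N).as_rotvec())/6)
print("shift before turn",M.T@(t-p)/.04,"after turn",N.T@(t-p)/.04,"j7",o["joint_pos"][6])
E
python3 go.py .4613 -.1901 .15 1.6
```

```text
clock 1.8667 pos [ 0.46  -0.191  0.183] yaw 1.2386787817275047 grip 0.9981248948984434 0.0 F [-0.288 -0.081 -0.595] tilt [-0. -0. -1.]
turn z units -3.4503634759231985 rotvec tool [-0.001  0.001 -3.45 ]
shift before turn [0.044 0.029 0.823] after turn [0.03  0.043 0.823] j7 -0.07226111866551344
```

Call:
carry_out([
  [[0,0,0,0,0,-0.8625],[0,0,0,0,0,-0.8625],[0,0,0,0,0,-0.8625],[0,0,0,0,0,-0.8625],[0.03,0.045,0.4,0,0,0],[0,0,0.5,0,0,0],[0,0,0.5,0,0,0],[0,0,0.5,0,0,0],[0,0,0.5,0,0,0],[0,0,0.5,0,0,0],[0,0,0.5,0,0,0],[0,0,0.4,0,0,0],[0,0,0.27,0,0,0],[0,0,0,0,0,0]],
])

```text
clock: 3.03
position: [0.4601, -0.1896, 0.0185]
ee_rot: [0.699, 0.716, -0.001, -0.002]
ft_force: [-0.5, -0.4, -0.8]
grip_width: 1.002
grasp_force: 0.0
```

Call:
carry_out([
  [[0,0,0,0,0,0],[0,0,0,0,0,0],[0,0,0,0,0,0],[0,0,0,0,0,0],[0,0,0,0,0,0],[0,0,0,0,0,0],[0,0,0,0,0,0],[0,0,0,0,0,0]],
], hand=1)

```text
clock: 3.7
position: [0.4622, -0.1905, 0.0217]
ee_rot: [0.699, 0.715, 0.0, 0.001]
ft_force: [-1.7, -0.1, 8.3]
grip_width: 0.569
grasp_force: 41.7
```

Call:
carry_out([
  [[0,0,-0.5,0,0,0],[0,0,-0.8,0,0,0],[0,0,-0.8,0,0,0],[0,0,-0.7,0,0,0],[0.4,0.2,0,0,0,0],[0.75,0.3,0,0,0,0],[0.75,0.3,0,0,0,0],[0.75,0.3,0,0,0,0],[0.75,0.3,0,0,0,0],[0.75,0.3,0,0,0,0],[0.75,0.3,0,0,0,0],[0.75,0.3,0,0,0,0],[0.75,0.3,0,0,0,0],[0.75,0.3,0,0,0,0],[0.75,0.3,0,0,0,0],[0.75,0.3,0,0,0,0],[0.75,0.3,0,0,0,0],[0.75,0.3,0,0,0,0],[0.75,0.3,0,0,0,0],[0.45,0.3,0,0,0,0]],
])

```text
clock: 5.37
position: [0.6379, 0.2723, 0.1328]
ee_rot: [0.698, 0.717, 0.001, -0.001]
ft_force: [-0.6, 0.1, -1.3]
grip_width: 0.57
grasp_force: 42.0
```

```bash
python3 go.py .6425 .2685 .03 1.6; python3 - <<'E'
from workcell import *
import cv2,numpy as np
a=camera("top")[130:250,110:260,::-1];b=camera("side")[190:350,150:310,::-1]
f=lambda m,w,h:cv2.convertScaleAbs(cv2.resize(m,(w,h),interpolation=cv2.INTER_CUBIC),alpha=1.4)
cv2.imwrite("pics/j1.png",np.hstack([f(a,450,360),f(b,350,350)[:350].copy() if 0 else cv2.copyMakeBorder(f(b,350,350),0,10,0,0,0)]))
E
```

```text
clock 5.3667 pos [0.638 0.272 0.133] yaw 1.5977472954809235 grip 0.5703781255209105 41.954816694960755 F [-0.643  0.14  -1.343] tilt [-0.     0.002 -1.   ]
turn z units -0.02151174357218694 rotvec tool [-0.002 -0.016 -0.022]
shift before turn [-0.103  0.113  2.569] after turn [-0.099  0.112  2.569] j7 -0.6605779493205395
```

View pics/j1.png

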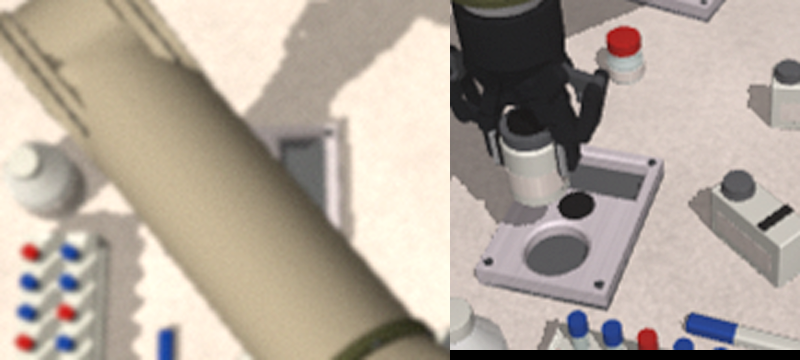

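The side view shows the jar held upright over the nest, and the arm hides it from above. I trim the position and go down.

Call:
carry_out([
  [[-0.1,0.11,0,0,0,0],[0,0,0.2,0,0,0],[0,0,0.4,0,0,0],[0,0,0.4,0,0,0],[0,0,0.4,0,0,0],[0,0,0.3,0,0,0],[0,0,0.2,0,0,0],[0,0,0,0,0,0],[0,0,0,0,0,0]],
])

```text
clock: 6.22
position: [0.6431, 0.2638, 0.0566]
ee_rot: [0.699, 0.715, -0.0, 0.0]
ft_force: [0.1, 0.3, -0.3]
grip_width: 0.572
grasp_force: 42.0
```

```bash
python3 go.py .6425 .2685 .028 1.6; python3 - <<'E'
from workcell import *
import cv2
cv2.imwrite("pics/j2.png",cv2.convertScaleAbs(cv2.resize(camera("side")[210:330,130:270,::-1],None,fx=5,fy=5,interpolation=cv2.INTER_CUBIC),alpha=1.5))
E
```

```text
clock 6.2167 pos [0.643 0.264 0.057] yaw 1.5942413649322982 grip 0.5721254659982702 41.996206472686026 F [ 0.132  0.257 -0.278] tilt [-0. -0. -1.]
turn z units -0.05499091418922331 rotvec tool [-0.001  0.002 -0.055]
shift before turn [ 0.117 -0.013  0.715] after turn [ 0.117 -0.013  0.715] j7 -0.67640944005948
```

View pics/j2.png

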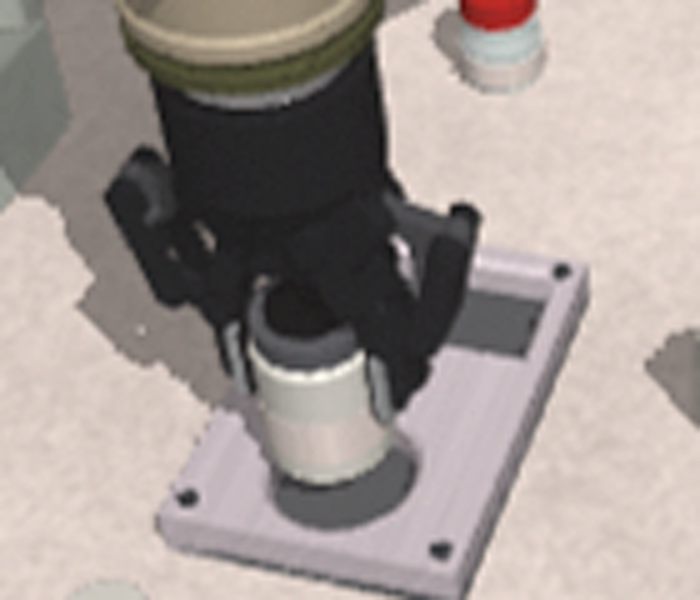

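The jar hovers just above the round pocket (345,480), a few mm short in y as measured. I correct that and lower it.

Call:
carry_out([
  [[0.115,-0.01,0,0,0,0],[0,0,0,0,0,0],[0,0,0,0,0,0],[0,0,0.2,0,0,0],[0,0,0.2,0,0,0],[0,0,0.2,0,0,0],[0,0,0.1,0,0,0],[0,0,0,0,0,0],[0,0,0,0,0,0]],
])

```text
clock: 7.02
position: [0.6423, 0.2688, 0.0278]
ee_rot: [0.699, 0.716, -0.0, -0.0]
ft_force: [0.4, -0.0, -1.0]
grip_width: 0.572
grasp_force: 42.4
```

Call:
carry_out([
  [[0,0,0.05,0,0,0],[0,0,0,0,0,0],[0,0,0,0,0,0]],
])

```text
clock: 7.27
position: [0.6423, 0.2688, 0.0277]
ee_rot: [0.699, 0.715, -0.0, 0.0]
ft_force: [-7.5, -3.9, 14.7]
grip_width: 0.57
grasp_force: 43.8
```

Call:
carry_out([
  [[0,0,-0.03,0,0,0],[0,0,0,0,0,0],[0,0,0,0,0,0],[0,0,0,0,0,0],[0,0,0,0,0,0],[0,0,0,0,0,0],[0,0,-0.2,0,0,0],[0,0,-0.5,0,0,0],[0,0,-0.7,0,0,0],[0,0,-0.9,0,0,0],[0,0,-0.9,0,0,0],[0,0,0,0,0,-1],[0,0,0,0,0,-1],[0,0,0,0,0,-1],[0,0,0,0,0,-1],[0,0,0,0,0,-1],[0,0,0,0,0,-1],[0,0,0,0,0,-1],[0,0,0,0,0,-1],[0,0,0,0,0,0]],
], hand=-1)

```text
clock: 8.93
position: [0.6426, 0.2689, 0.1562]
ee_rot: [0.345, 0.939, 0.0, 0.0]
ft_force: [-0.0, 0.5, -0.2]
grip_width: 1.002
grasp_force: 0.0
```

```bash
python3 go.py .4683 .2039 .15 2.593; python3 - <<'E'
from fit import *
def back(u,v,z):  # top px(560 scale)->world at z
    f=lambda q:proj("top",np.array([q[0],q[1],z]))-[u,v]
    return least_squares(f,[.5,0]).x
for p in((237,342),(241,342),(230,405),(240,405)):print(p,back(p[0]*.7,p[1]*.7,.007))
E
```

```text
clock 8.9333 pos [0.643 0.269 0.156] yaw 2.4373944411665285 grip 1.001920544897189 0.0 F [-0.029  0.54  -0.171] tilt [ 0.  0. -1.]
turn z units -1.4859236316554236 rotvec tool [ 0.003  0.001 -1.486]
shift before turn [ 2.27  -4.059  0.154] after turn [ 2.871 -3.658  0.155] j7 0.13945873520411242
(237, 342) [0.50862288 0.30132853]
(241, 342) [0.50857125 0.29328376]
(230, 405) [0.38234554 0.31143869]
(240, 405) [0.38219842 0.29162793]
```

Call:
carry_out([
  [[0,0,0,0,0,-0.743],[0,0,0,0,0,-0.743],[0.41,-0.522,0,0,0,0],[0.41,-0.522,0,0,0,0],[0.41,-0.522,0,0,0,0],[0.41,-0.522,0,0,0,0],[0.41,-0.522,0,0,0,0],[0.41,-0.522,0,0,0,0],[0.41,-0.522,0,0,0,0],[0,0,0.15,0,0,0],[0,0,0.4,0,0,0],[0,0,0.4,0,0,0],[0,0,0,0,0,0],[0,0,0,0,0,0]],
])

```text
clock: 10.1
position: [0.4679, 0.205, 0.1177]
ee_rot: [0.274, 0.962, -0.0, -0.0]
ft_force: [-0.2, 0.1, 0.6]
grip_width: 1.0
grasp_force: 0.0
```

```bash
python3 go.py .4683 .2039 .02 2.593
```

```text
clock 10.1 pos [0.468 0.205 0.118] yaw 2.586268133888074 grip 1.0000979966684522 0.0 F [-0.219  0.107  0.639] tilt [-0.001 -0.    -1.   ]
turn z units -0.06428458607675047 rotvec tool [-0.005 -0.007 -0.064]
shift before turn [-0.025 -0.017  2.443] after turn [-0.023 -0.018  2.443] j7 0.2977685893357885
```

Call:
carry_out([
  [[-0.025,-0.02,0.4,0,0,-0.06],[0,0,0.5,0,0,0],[0,0,0.5,0,0,0],[0,0,0.5,0,0,0],[0,0,0.35,0,0,0],[0,0,0.15,0,0,0],[0,0,0,0,0,0],[0,0,0,0,0,0]],
])

```text
clock: 10.77
position: [0.469, 0.2042, 0.0225]
ee_rot: [0.27, 0.963, 0.0, 0.0]
ft_force: [-0.2, -0.2, 0.5]
grip_width: 1.0
grasp_force: 0.0
```

Call:
carry_out([
  [[0,0,0,0,0,0],[0,0,0,0,0,0],[0,0,0,0,0,0],[0,0,0,0,0,0],[0,0,0,0,0,0],[0,0,0,0,0,0],[0,0,0,0,0,0],[0,0,0,0,0,0]],
], hand=1)

```text
clock: 11.43
position: [0.4689, 0.2038, 0.0223]
ee_rot: [0.27, 0.963, 0.0, 0.0]
ft_force: [-0.0, -1.1, 6.1]
grip_width: 0.436
grasp_force: 40.9
```

```bash
python3 go.py .4683 .2039 .02 2.593
```

```text
clock 11.4333 pos [0.469 0.204 0.022] yaw 2.594308142746216 grip 0.43562168522240674 40.8527272939682 F [-0.037 -1.09   6.129] tilt [ 0.001 -0.    -1.   ]
turn z units 0.012491843059805425 rotvec tool [0.005 0.008 0.012]
shift before turn [ 0.015 -0.007  0.057] after turn [ 0.015 -0.007  0.057] j7 0.20002421000848108
```

Call:
carry_out([
  [[0,0,-0.4,0,0,0],[0,0,-0.8,0,0,0],[0,0,-0.8,0,0,-0.5],[0,0,-0.8,0,0,-0.8],[0,0,0,0,0,-0.8],[0,0,0,0,0,-0.8],[0,0,0,0,0,-0.79],[-0.25,-0.4,0,0,0,0],[-0.47,-0.78,0,0,0,0],[-0.47,-0.78,0,0,0,0],[-0.47,-0.78,0,0,0,0],[-0.47,-0.78,0,0,0,0],[-0.47,-0.78,0,0,0,0],[-0.47,-0.78,0,0,0,0],[-0.47,-0.78,0,0,0,0],[-0.47,-0.78,0,0,0,0],[-0.47,-0.78,0,0,0,0]],
])

```text
clock: 12.85
position: [0.5979, -0.1199, 0.1334]
ee_rot: [0.08, 0.997, -0.0, -0.0]
ft_force: [0.9, 1.0, -0.5]
grip_width: 0.438
grasp_force: 40.5
```

Call:
carry_out([
  [[-0.47,-0.78,0,0,0,0],[-0.47,-0.78,0,0,0,0],[-0.47,-0.78,0,0,0,0],[-0.47,-0.78,0,0,0,0],[-0.15,-0.3,0,0,0,0],[0,0,0,0,0,0],[0,0,0,0,0,0],[0,0,0,0,0,0]],
])

```text
clock: 13.52
position: [0.656, -0.2646, 0.1334]
ee_rot: [0.08, 0.997, 0.001, -0.0]
ft_force: [0.0, 0.1, -1.6]
grip_width: 0.438
grasp_force: 40.6
```

```bash
python3 go.py .654 -.2645 .0285 2.98
```

```text
clock 13.5167 pos [ 0.656 -0.265  0.133] yaw 2.982129252582365 grip 0.4376457127409521 40.559075474739075 F [ 0.006  0.144 -1.611] tilt [-0.001  0.001 -1.   ]
turn z units 0.020332864414472924 rotvec tool [ 0.009 -0.007  0.02 ]
shift before turn [ 0.048 -0.009  2.622] after turn [ 0.05  -0.006  2.622] j7 1.4648830184187236
```

Call:
carry_out([
  [[0.05,-0.01,0.2,0,0,0],[0,0,0.4,0,0,0],[0,0,0.5,0,0,0],[0,0,0.5,0,0,0],[0,0,0.35,0,0,0],[0,0,0,0,0,0],[0,0,0,0,0,0]],
])

```text
clock: 14.1
position: [0.6537, -0.2653, 0.0553]
ee_rot: [0.08, 0.997, 0.0, -0.001]
ft_force: [0.0, -0.1, -1.4]
grip_width: 0.441
grasp_force: 40.5
```

```bash
python3 go.py .654 -.2645 .0285 2.98; python3 - <<'E'
from workcell import *
import cv2,numpy as np
a=camera("top")[150:220,300:380,::-1];b=camera("side")[130:210,210:310,::-1]
f=lambda m,w,h:cv2.convertScaleAbs(cv2.resize(m,(w,h),interpolation=cv2.INTER_CUBIC),alpha=1.5)
cv2.imwrite("pics/p1.png",np.hstack([f(a,320,280),f(b,480,384)[:,:][:384]]) if 0 else np.hstack([cv2.copyMakeBorder(f(a,320,280),0,104,0,0,0),f(b,480,384)]))
E
```

```text
clock 14.1 pos [ 0.654 -0.265  0.055] yaw 2.9817595418751455 grip 0.44071008721867694 40.514549016952515 F [ 0.008 -0.075 -1.407] tilt [-0.001  0.001 -1.   ]
turn z units 0.01680238722039521 rotvec tool [ 0.004 -0.011  0.017]
shift before turn [-0.004  0.021  0.671] after turn [-0.004  0.021  0.671] j7 1.4366772343784975
```

View pics/p1.png

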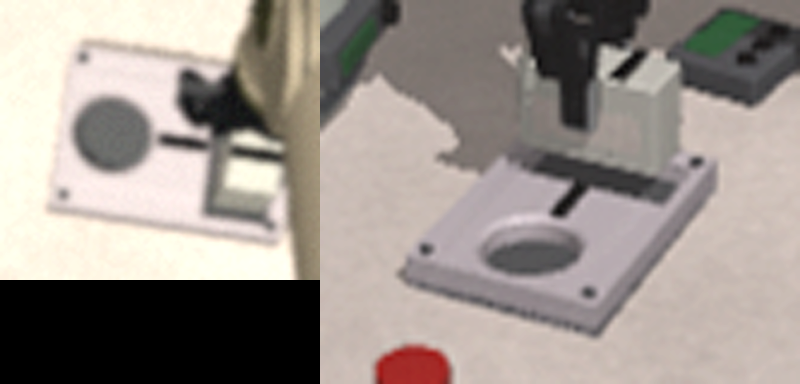

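The pack (side view about (600,110)) sits in line over the oblong pocket. I lower it.

Call:
carry_out([
  [[0,0.02,0.2,0,0,0],[0,0,0.2,0,0,0],[0,0,0.15,0,0,0],[0,0,0.06,0,0,0],[0,0,0,0,0,0],[0,0,0.04,0,0,0],[0,0,0.03,0,0,0],[0,0,0,0,0,0],[0,0,0,0,0,0]],
])

```text
clock: 14.95
position: [0.6543, -0.2653, 0.0287]
ee_rot: [0.08, 0.997, -0.0, 0.0]
ft_force: [-0.3, -0.2, -1.5]
grip_width: 0.443
grasp_force: 40.6
```

Call:
carry_out([
  [[0,0,0.03,0,0,0],[0,0,0.02,0,0,0],[0,0,0,0,0,0],[0,0,0,0,0,0]],
])

```text
clock: 15.28
position: [0.6545, -0.2653, 0.0284]
ee_rot: [0.08, 0.997, -0.0, 0.0]
ft_force: [-6.9, 1.4, 10.9]
grip_width: 0.44
grasp_force: 41.9
```

On the floor at the expected height. Release, rise and turn for the last pack.

Call:
carry_out([
  [[0,0,-0.03,0,0,0],[0,0,0,0,0,0],[0,0,0,0,0,0],[0,0,0,0,0,0],[0,0,0,0,0,0],[0,0,0,0,0,0],[0,0,-0.2,0,0,0],[0,0,-0.5,0,0,0],[0,0,-0.7,0,0,0],[0,0,-0.8,0,0,0],[0,0,-0.8,0,0,0],[0,0,0,0,0,-0.82],[0,0,0,0,0,-0.82],[0,0,0,0,0,-0.82],[0,0,0,0,0,-0.82],[0,0,0,0,0,0],[0,0,0,0,0,0]],
], hand=-1)

```text
clock: 16.7
position: [0.6543, -0.2652, 0.1481]
ee_rot: [-0.09, 0.996, 0.0, 0.0]
ft_force: [-0.3, 0.1, 0.2]
grip_width: 1.0
grasp_force: 0.0
```

```bash
python3 go.py .4555 .0162 .12 3.325
```

```text
clock 16.7 pos [ 0.654 -0.265  0.148] yaw -2.9614578242761125 grip 0.9997824864158323 0.0 F [-0.303  0.053  0.221] tilt [ 0.  0. -1.]
turn z units -0.0312502363358951 rotvec tool [ 0.001  0.004 -0.031]
shift before turn [3.629 7.811 0.702] after turn [3.603 7.823 0.702] j7 1.7883941525282734
```

Call:
carry_out([
  [[0.2,0.4,0,0,0,-0.03],[0.38,0.825,0,0,0,0],[0.38,0.825,0,0,0,0],[0.38,0.825,0,0,0,0],[0.38,0.825,0,0,0,0],[0.38,0.825,0,0,0,0],[0.38,0.825,0,0,0,0],[0.38,0.825,0,0,0,0],[0.38,0.825,0,0,0,0],[0.38,0.825,0,0,0,0],[0,0,0.35,0,0,0],[0,0,0.35,0,0,0],[0,0,0,0,0,0],[0,0,0,0,0,0],[0,0,0,0,0,0]],
])

```text
clock: 17.95
position: [0.4546, 0.0157, 0.1204]
ee_rot: [-0.092, 0.996, 0.0, 0.0]
ft_force: [-0.9, -0.2, 0.1]
grip_width: 0.999
grasp_force: 0.0
```

```bash
python3 go.py .4555 .0162 .021 3.325
```

```text
clock 17.95 pos [0.455 0.016 0.12 ] yaw -2.9571016581931904 grip 0.9989948909833279 0.0 F [-0.88  -0.185  0.068] tilt [ 0.001  0.    -1.   ]
turn z units 0.010348085565675189 rotvec tool [0.003 0.006 0.01 ]
shift before turn [-0.024  0.007  2.485] after turn [-0.025  0.008  2.485] j7 1.4799279543579615
```

Call:
carry_out([
  [[-0.025,0.01,0.4,0,0,0],[0,0,0.5,0,0,0],[0,0,0.5,0,0,0],[0,0,0.5,0,0,0],[0,0,0.4,0,0,0],[0,0,0.15,0,0,0],[0,0,0,0,0,0],[0,0,0,0,0,0]],
])

```text
clock: 18.62
position: [0.4557, 0.0163, 0.0225]
ee_rot: [-0.093, 0.996, 0.0, 0.0]
ft_force: [-0.1, 0.3, -0.2]
grip_width: 1.002
grasp_force: 0.0
```

Call:
carry_out([
  [[0,0,0,0,0,0],[0,0,0,0,0,0],[0,0,0,0,0,0],[0,0,0,0,0,0],[0,0,0,0,0,0],[0,0,0,0,0,0],[0,0,0,0,0,0],[0,0,0,0,0,0]],
], hand=1)

```text
clock: 19.28
position: [0.4554, 0.0161, 0.0223]
ee_rot: [-0.093, 0.996, -0.0, 0.0]
ft_force: [-2.2, -0.6, 6.5]
grip_width: 0.44
grasp_force: 39.9
```

```bash
python3 go.py .6448 .1728 .135 3.17
```

```text
clock 19.2833 pos [0.455 0.016 0.022] yaw -2.9559631445521832 grip 0.4397300297751704 39.92076337337494 F [-2.208 -0.554  6.46 ] tilt [ 0.001 -0.001 -1.   ]
turn z units 1.5013610607449346 rotvec tool [-0.007  0.006  1.501]
shift before turn [-5.378  2.975 -2.816] after turn [-4.844  3.783 -2.817] j7 1.3054721070360447
```

Call:
carry_out([
  [[0,0,-0.4,0,0,0],[0,0,-0.8,0,0,0],[0,0,-0.8,0,0,0],[0,0,-0.8,0,0,0],[0,0,0,0,0,0.75],[0,0,0,0,0,0.75],[-0.3,0.23,0,0,0,0],[-0.6,0.47,0,0,0,0],[-0.6,0.47,0,0,0,0],[-0.6,0.47,0,0,0,0],[-0.6,0.47,0,0,0,0],[-0.6,0.47,0,0,0,0],[-0.6,0.47,0,0,0,0],[-0.6,0.47,0,0,0,0],[-0.34,0.26,0,0,0,0],[0,0,0,0,0,0],[0,0,0,0,0,0],[0,0,0,0,0,0]],
])

```text
clock: 20.78
position: [0.6437, 0.1724, 0.1334]
ee_rot: [-0.014, 1.0, -0.0, -0.0]
ft_force: [0.4, -0.3, -2.2]
grip_width: 0.439
grasp_force: 40.8
```

```bash
python3 go.py .6448 .1728 .0285 3.17
```

```text
clock 20.7833 pos [0.644 0.172 0.133] yaw -3.1129058901277835 grip 0.4391528188268109 40.84991812705994 F [ 0.369 -0.259 -2.203] tilt [-0.001 -0.001 -1.   ]
turn z units 0.0026682362987231582 rotvec tool [-0.006 -0.007  0.003]
shift before turn [-0.03   0.012  2.623] after turn [-0.028  0.01   2.623] j7 0.9394356669453171
```

Call:
carry_out([
  [[-0.03,0.01,0.2,0,0,0],[0,0,0.4,0,0,0],[0,0,0.5,0,0,0],[0,0,0.5,0,0,0],[0,0,0.35,0,0,0],[0,0,0,0,0,0],[0,0,0,0,0,0]],
])

```text
clock: 21.37
position: [0.645, 0.1727, 0.0554]
ee_rot: [-0.014, 1.0, -0.0, -0.001]
ft_force: [0.6, 0.3, -2.1]
grip_width: 0.441
grasp_force: 40.8
```

```bash
python3 go.py .6448 .1728 .0285 3.17; python3 - <<'E'
from workcell import *
import cv2,numpy as np
a=camera("top")[160:230,155:235,::-1];b=camera("side")[220:330,150:270,::-1]
f=lambda m,w,h:cv2.convertScaleAbs(cv2.resize(m,(w,h),interpolation=cv2.INTER_CUBIC),alpha=1.5)
cv2.imwrite("pics/p2.png",np.hstack([cv2.copyMakeBorder(f(a,320,280),0,160,0,0,0),f(b,480,440)]))
E
```

```text
clock 21.3667 pos [0.645 0.173 0.055] yaw -3.1132358666084383 grip 0.4406805675407338 40.8182018995285 F [ 0.618  0.27  -2.064] tilt [-0.001 -0.    -1.   ]
turn z units -0.0004828069812978303 rotvec tool [-0.004 -0.01  -0.   ]
shift before turn [0.004 0.002 0.672] after turn [0.004 0.002 0.672] j7 0.9025772656955172
```

View pics/p2.png

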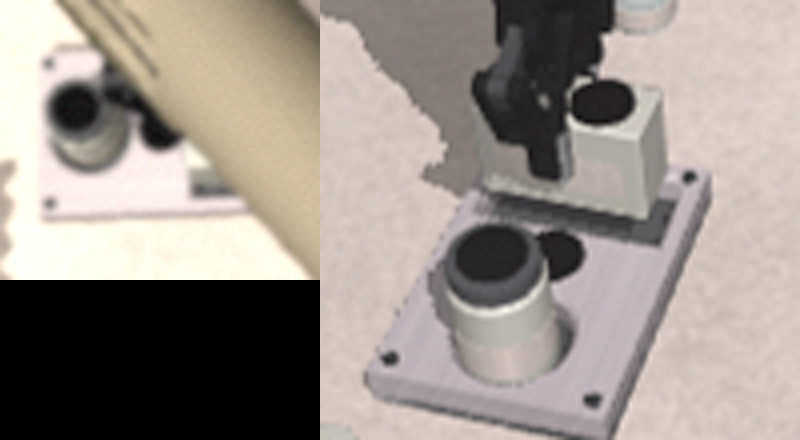

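The jar stands down in its round pocket (side view (505,310)), and the disc pack hangs in line over the oblong one (570,190). I lower it.

Call:
carry_out([
  [[0,0,0.2,0,0,0],[0,0,0.2,0,0,0],[0,0,0.15,0,0,0],[0,0,0.06,0,0,0],[0,0,0.04,0,0,0],[0,0,0.03,0,0,0],[0,0,0.03,0,0,0],[0,0,0.02,0,0,0],[0,0,0,0,0,0],[0,0,0,0,0,0]],
])

```text
clock: 22.3
position: [0.6452, 0.1734, 0.0284]
ee_rot: [-0.014, 1.0, -0.001, 0.0]
ft_force: [-10.0, -4.1, 14.8]
grip_width: 0.44
grasp_force: 42.8
```

Call:
carry_out([
  [[0,0,-0.03,0,0,0],[0,0,0,0,0,0],[0,0,0,0,0,0],[0,0,0,0,0,0],[0,0,0,0,0,0],[0,0,-0.2,0,0,0],[0,0,-0.5,0,0,0],[0,0,-0.7,0,0,0],[0,0,-0.9,0,0,0],[0,0,-0.9,0,0,0],[0.6,0.4,-0.3,0,0,0],[0.7,0.5,0,0,0,0],[0.7,0.5,0,0,0,0],[0.7,0.5,0,0,0,0],[0.5,-0.7,0,0,0,0],[0.4,-0.8,0,0,0,0],[0.4,-0.8,0,0,0,0],[0.4,-0.8,0,0,0,0],[0,-0.8,0,0,0,0],[0,0,0,0,0,0]],
], hand=-0.4)

```text
clock: 23.97
position: [0.4718, 0.0815, 0.1677]
ee_rot: [-0.011, 1.0, -0.002, -0.0]
ft_force: [0.6, -0.7, -0.5]
grip_width: 0.696
grasp_force: 0.0
```

```bash
python3 - <<'E'
from workcell import *
import cv2,numpy as np
print(get_obs()["position"])
a=camera("top")[150:300,100:440,::-1];b=camera("side")[100:400,110:410,::-1]
f=lambda m,w,h:cv2.convertScaleAbs(cv2.resize(m,(w,h),interpolation=cv2.INTER_CUBIC),alpha=1.4)
A=f(a,580,256);B=f(b,344,344)
cv2.imwrite("pics/end.png",np.vstack([A,cv2.copyMakeBorder(B,0,0,0,236,0)]))
E
```

```text
[0.47176521 0.08145803 0.16770834]
```

View pics/end.png

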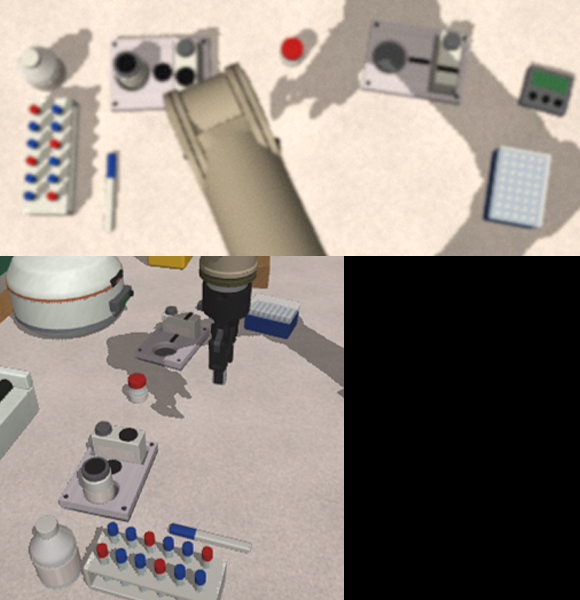

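All three containers stand seated upright in their matching pockets, the bystanders are where they were, and the gripper is clear of everything.

```bash
python3 -c "
from workcell import *
print(hand_in())"
```

```text
the job is handed in; nothing more can be done
None
```

The passed jar and passed pack are seated in the pass nest and the rejected pack in the reject nest, all upright and let go; the job was handed in at about 24 s with no result shown.

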